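Latch the hair-clipper case

TASK

The larger of the two black hard cases standing in the tray is ajar: its toggle latch is undone. Tip the latch's wire loop over so that its crossbar drops behind the hooked keeper on the lid half, then swing the lever back over and press it down flat so that the lid is pulled tight and stays so when you let go.

Things in the scene. Friction and masses are not known exactly. Their poses are not given: they have to be found in the camera images.
- case: Larger black hard case, 200 (y) x 130 (x) x 120 (z) mm, fixed. Origin under it, 8 mm above the counter; z up, x from the fixed half (x -60 to 10) to the lid half (12 to 70). Latch on its top (z 120), centred on y 0, 41 wide. Keeper on the lid: post 16 wide, lid shut x 31.5-37.5, its lip (z 131-134) overhanging to x 41.5; 6 mm farther when ajar. The smaller, latched case is not part of the job.
- loop_bar (a point): Middle of the crossbar (along case y) of the 5 mm wire loop. Loop: 41 mm wide, 65 from pin to bar; passes freely over the lever, pinned to it 15 mm from its pivot and 4 below (lever flat). Starts within 15 deg of vertical, held by friction (0.2 N); tipped over 25 deg towards the lid it falls and its bar lands behind the keeper, bar 4-6 mm above the case top, if the lever is still open.
- latch_lever (a joint): Lever angle, rad: 0 = flat on the top, pointing to case -x; grows as it swings up (1.57 upright) and over towards the lid; starts 2.05-2.35 (limit 2.45). Pivot axis along y at case x -10, z 130 mm. Steel plate 24 wide, reaching 47 mm from the pivot, upper face 5 mm above the axis when flat. Stays where left (1.2 N at its end); hooked, takes up to 8 N, then goes over centre and stays down.
- case_lid (a joint): Angle of the lid half about its hinge at the foot of the case, rad: 0 = tight shut, 0.05 = ajar (6 mm gap more at the top). A rubber seal springs it ajar unless the latch holds it (14 N at the top to shut).

How it is judged:
By the outcome, as a careful person would: the job done as asked, in the order asked, and still so for the second after the job is handed in, with the robot touching nothing.
It also fails if it takes over 40 s, if anything falls off the work surface, if the arm or the gripper's body presses on something with over 40 N, if the wrist force passes 120 N, or if a joint passes its speed limit or range.

ROBOT

A 6-joint arm with a two-finger parallel gripper is mounted at the origin on the work surface. World frame = base frame: x ahead of the robot, y to its left, z up, the work surface at z = 0. Lengths are in m, angles in rad, forces in N, time in s.
With the tool pointing down it reaches from about 0.325 to 0.775 m from the base axis. Payload 5.5 kg.
Tool frame: the origin (TCP) lies midway between the tips of the shut fingers; the grasp point (between the pads) lies 19 mm behind it (bot.grip_point_offset is the distance from the TCP to the grasp point, in m); z points along the fingers, y is the line along which they close (so a half turn about z gives the same grasp; the last joint's range is limited). The gripper opens to 88 mm and grips with 3 to 60 N. Pads are 20 mm wide; open, the fingers measure 115 mm over their backs; the gripper's body (75 mm by 178 mm) begins 61 mm behind the grasp point.
Start: joints at [1.172, 0.091, 1.231, -0, 1.82, -0.057], TCP at [0.201, 0.565, 0.223] pointing down, gripper open.
Joint ranges: [-2.87, 2.87], [-0.86, 2.18], [0.17, 2.46], [-1.51, 4.65], [0.06, 2.69], [-2.65, 2.65]. Speed limits (rad/s): [2.57, 2.57, 3.01, 3.14, 3.14, 3.14].

INTERFACE

Orientations are given as a rotation vector (axis times angle).
In Python, from bench import bot gives the robot as it stands.
- The arm moves only by the tool move_arm, never from a script. Its argument "targets" is a list of rows, each an object with "fingers": the finger opening in mm, from 0 to 87.8; "dp": the shift along the world's x, y, z in mm, a list of three; "twist": the turn about the world's z in degrees. A call has 1 to 8 rows; each row is the pose to reach, as a shift and turn from the pose commanded when the call began; what a row does not reach only later rows make up. A row lasts 1/12 s, in which the tool goes at most 41.7 mm and 7.16 degrees, less where a joint would pass 70% of its speed; a pose out of reach is approached as far as the arm can. A call with a gripper value outside its range is refused whole. The fingers move at their own pace and stop on an object; the grip force is fixed at half the most. Time passes only in rows, so rows that repeat a pose let the fingers close. It gives the time, the measured TCP pose, the force, the opening and the grip force at its end, in the units of the state.
- bot.get_state(): the state, without advancing time (a new reading comes with each control period).
- bot.snapshot(name): name is "scene" or "top" or "wrist"; returns a dict with "img" (384x512x3 uint8, red, green, blue), "camera_matrix" (3x3 intrinsics, pixels), "R" (3x3) and "t" (3): a world point X has camera coordinates R X + t. Camera axes: x right, y down, z forward; pixel columns grow to the right and rows downward; lengths in m; the calibration is good to about 2 mm. A picture is of the moment at which its call begins. There is no depth.
- bot.job_done(): hands the job in; it is judged then, once.
Trained networks look in a picture, given as the dict that the camera call returned (one of the last four; its "shot" number tells which), for a name from the list of things; names that differ only in an ending like _2 or _b are one class to them, and where a whole thing is asked for, a point or a joint stands for the part that bears it (a point fixed in the world has none). Each returns a list of dicts, best first, with "conf" (0 to 1); they miss things now and then, are a little off and sometimes report something else, mostly with a low value. They report only what shows in the picture. A call takes as long as a camera call.
- bot.regions_of(picture, label): "mask" (384x512 bool, what is visible of it) and "pixel" ([column, row] in pixels, amid what is visible of it).
The state is a dict: "time_s": time; "q": joint angles; "qd": joint speeds; "tau": joint torques, N m; "tool_pos": TCP position; "tool_rot": TCP orientation; "force": force on the tool from outside, world axes, zero at the start; "moment": the same for the moment, N m; "width": finger opening in m; "grip_force": force on a finger pad.
Only numpy, scipy, OpenCV 4.12 (cv2) and the standard library are available. Lean on these libraries where they do the work, as an engineer would, in place of code of your own. Each camera call takes 0.05 s, during which the arm holds its last target. There are 200 camera calls.

## Working session

There is one attempt and no reset: what is moved stays moved. The work goes in short steps, Python scripts to look and compute and a tool call to move; the robot and the scene stay as the last step left them, time stands still between calls to the robot, and variables do not carry over. Pictures are saved under pics/ and viewed, at most 10 in all, crops included, and the job is handed in when it is done.

Besides the shell and the picture viewer there is one more tool, called as name(argument=value, ...) on one line, values as JSON. move_arm: Moves the arm, as the interface text tells. Its arguments: {"type":"object","properties":{"targets":{"type":"array","items":{"type":"object","properties":{"fingers":{"type":"number"},"dp":{"type":"array","items":{"type":"number"}},"twist":{"type":"number"}}}}},"required":["targets"]}

```bash
mkdir -p pics; cat > h.py <<'E'
import numpy as np, cv2
from bench import bot
def snap(n,f=None):
    p=bot.snapshot(n)
    if f: cv2.imwrite('pics/'+f,cv2.cvtColor(p['img'],cv2.COLOR_RGB2BGR))
    return p
def ray(p,px):
    K,R,t=[np.array(p[k]) for k in('camera_matrix','R','t')]
    d=R.T@np.linalg.solve(K,[px[0],px[1],1.]);o=-R.T@t
    return o,d/np.linalg.norm(d)
def onz(p,px,z):
    o,d=ray(p,px);return o+d*(z-o[2])/d[2]
def proj(p,X):
    K,R,t=[np.array(p[k]) for k in('camera_matrix','R','t')]
    c=(R@np.atleast_2d(X).T).T+t; u=(K@c.T).T; return u[:,:2]/u[:,2:]
E
python3 - <<'E'
from h import *
for n in('scene','top'):
    p=snap(n,n+'0.png')
    print(n,'cam',np.round(-np.array(p['R']).T@p['t'],3))
    for l in('case','loop_bar','latch_lever','case_lid'):
        for r in bot.regions_of(p,l)[:3]:
            m=r['mask'];ys,xs=np.where(m);print(l,round(r['conf'],2),np.round(r['pixel'],1),m.sum(),xs.min(),xs.max(),ys.min(),ys.max())
E
```

```text
scene cam [1.066 0.105 0.492]
case 0.65 [359.5 216.1] 11956 290 429 139 283
case 0.16 [364. 173.] 547 354 385 139 185
loop_bar 0.69 [377.1 144.1] 217 355 385 139 178
latch_lever 0.91 [368.4 175. ] 506 355 384 139 184
case_lid 0.95 [354.3 230. ] 8667 290 421 182 283
top cam [0.45  0.013 0.748]
case 0.93 [166.4 204.9] 8989 97 228 155 256
latch_lever 0.59 [160.1 201.8] 477 134 166 190 216
case_lid 0.62 [176.1 184.8] 3839 113 228 155 217
```

```bash
cd pics; python3 -c "
import cv2,numpy as np
a=cv2.imread('scene0.png');b=cv2.imread('top0.png')
cv2.imwrite('both.png',cv2.resize(np.hstack([a,b]),(800,300)))"
```

```text
(no output)
```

View pics/both.png

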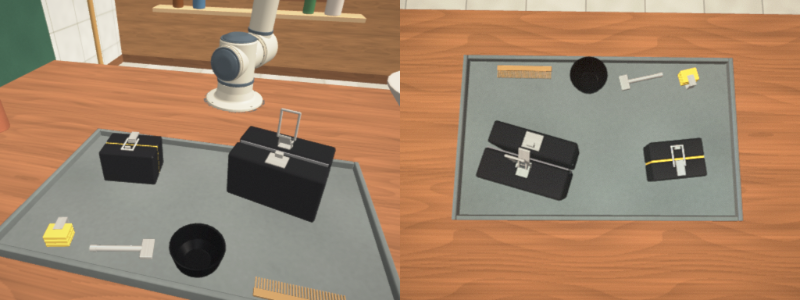

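```bash
python3 -c "
import cv2,numpy as np
a=cv2.imread('pics/scene0.png')[120:290,280:440];b=cv2.imread('pics/top0.png')[145:265,85:245]
a=cv2.resize(a,None,fx=2.5,fy=2.5,interpolation=cv2.INTER_CUBIC);b=cv2.resize(b,None,fx=2.5,fy=2.5,interpolation=cv2.INTER_CUBIC)
c=np.zeros((425,800,3),np.uint8);c[:,:400]=a;c[:300,400:]=b;cv2.imwrite('pics/crop.png',c)"
```

```text
(no output)
```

View pics/crop.png

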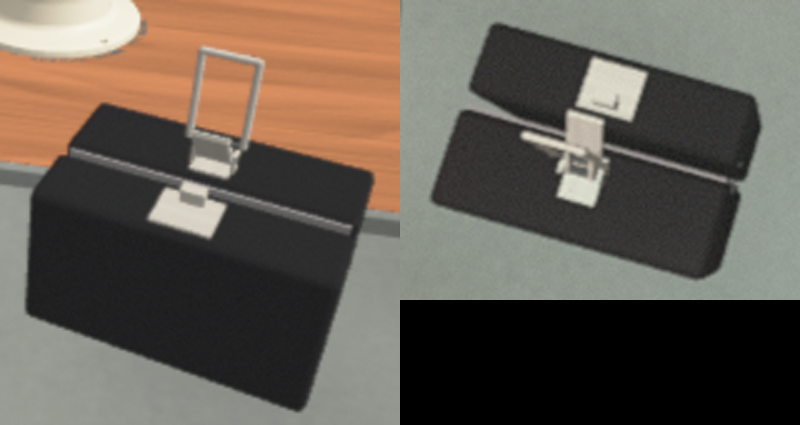

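```bash
cat > fit.py <<'E'
from h import *
from scipy.optimize import minimize
# case outline boxes (lid ajar) -> silhouettes, fitted by IoU to the network's masks
def T(v,P):
    c,s=np.cos(v[2]),np.sin(v[2]);P=np.atleast_2d(P)
    return np.c_[v[0]+c*P[:,0]-s*P[:,1],v[1]+s*P[:,0]+c*P[:,1],P[:,2]+.008]
box=np.array([[x+(.006 if x>0 and z>0 else 0),y,z] for x in(-.06,.07) for y in(-.1,.1) for z in(0,.12)])
if __name__=='__main__':
    ps=[snap(n) for n in('scene','top')];ms=[]
    for p in ps:
        m=max(bot.regions_of(p,'case'),key=lambda r:r['conf'])['mask'].astype(np.uint8)
        k=np.ones((9,9),np.uint8);ms.append(cv2.morphologyEx(m,cv2.MORPH_OPEN,k))
    def cost(v):
        c=0
        for p,m in zip(ps,ms):
            im=np.zeros((384*4,512*4),np.uint8);cv2.fillConvexPoly(im,cv2.convexHull(np.round(proj(p,T(v,box))*4).astype(np.int32)),1)
            im=cv2.resize(im*255.,(512,384),interpolation=cv2.INTER_AREA)/255
            c+=np.abs(im-m).sum()/m.sum()
        return c
    x0=onz(ps[1],(166,205),.128)
    best=min((minimize(cost,[x0[0],x0[1],a],method='Nelder-Mead',options=dict(initial_simplex=[[x0[0],x0[1],a],[x0[0]+.02,x0[1],a],[x0[0],x0[1]+.02,a],[x0[0],x0[1],a+.15]])) for a in(-.5,-.2,.2)),key=lambda r:r.fun)
    print(best.x,best.fun);np.save('pose.npy',best.x)
    for p,n in zip(ps,('scene','top')):
        a=np.radians(125)
        print(n,np.round(proj(p,T(best.x,np.r_[box[[1,3,5,7]],[[-.01,0,.13]],[[-.01-.047*np.cos(a),0,.13+.047*np.sin(a)]]])),1).tolist())
    print(bot.get_state()['tool_rot'])
E
python3 fit.py
```

```text
[ 0.49566449  0.16532932 -0.25742161] 0.13308306638478656
scene [[318.8, 158.2], [429.9, 185.6], [290.7, 194.1], [418.0, 231.5], [365.3, 179.7], [365.1, 167.4]]
top [[204.8, 258.0], [92.6, 227.4], [226.2, 182.0], [117.2, 152.7], [155.7, 214.1], [154.6, 196.4]]
[-5.34363111e-01 -3.09579564e+00 -1.34615973e-04]
```

The crop shows the case (scene 290–430 × 160–285), with the lever standing tilted toward the lid at about (365,183) and the loop near vertical, its bar at about (372,142). The fit is about 5 px off, so I'll hover behind the latch and refine from there.

move_arm(targets=[{"dp":[0,0,40],"twist":0,"fingers":0},{"dp":[0,0,80],"twist":5,"fingers":0},{"dp":[246,-387,80],"twist":5,"fingers":0},{"dp":[246,-387,80],"twist":5,"fingers":0},{"dp":[246,-387,80],"twist":5,"fingers":0},{"dp":[246,-387,80],"twist":5,"fingers":0},{"dp":[246,-387,80],"twist":5,"fingers":0},{"dp":[246,-387,80],"twist":5,"fingers":0}])

```text
time_s: 1.37
tool_pos: [0.3358, 0.3526, 0.3029]
tool_rot: [0.398, 3.116, 0.001]
force: [-0.2, 0.3, -0.4]
width: 0.038
grip_force: 0.0
```

move_arm(targets=[{"dp":[111,-174,0],"fingers":0},{"dp":[111,-174,0],"fingers":0},{"dp":[111,-174,0],"fingers":0},{"dp":[111,-174,0],"fingers":0},{"dp":[111,-174,0],"fingers":0},{"dp":[111,-174,0],"fingers":0},{"dp":[111,-174,0],"fingers":0}])

```text
validation failed for argument at $.ta...
```

```bash
python3 - <<'E'
from h import *
from fit import T
v=np.load('pose.npy')
s=bot.get_state();print(s['tool_pos'],s['tool_rot'],s['width'])
p=snap('wrist','w1.png');print(-np.array(p['R']).T@p['t'])
q=snap('scene','s1.png')
for pp in (p,q):
  for l in('loop_bar','latch_lever','case_lid'):
    for r in bot.regions_of(pp,l)[:2]:
        ys,xs=np.where(r['mask']);print(l,round(r['conf'],2),np.round(r['pixel'],1),xs.min(),xs.max(),ys.min(),ys.max())
im=cv2.imread('pics/w1.png')
for u in proj(p,T(v,[[-.01,0,.12],[.01,-.1,.12],[.01,.1,.12],[-.06,-.1,.12],[-.06,.1,.12],[.0435,0,.134]])): print(u); cv2.circle(im,tuple(int(x) for x in np.clip(u,-1e3,1e3)),3,(0,0,255),1)
b=cv2.imread('pics/s1.png')[120:240,280:440]
cv2.imwrite('pics/w1b.png',np.hstack([im,cv2.resize(b,(288,216),interpolation=cv2.INTER_CUBIC)if 0 else np.vstack([cv2.resize(b,(288,216)),np.zeros((168,288,3),np.uint8)])]))
E
```

```text
[0.33576634 0.35260915 0.30286663] [3.97801869e-01 3.11575810e+00 8.67439959e-04] 0.038027625989679084
[0.25410609 0.3736798  0.46509786]
case_lid 0.79 [217. 358.] 202 232 297 368
loop_bar 0.68 [357.5 159.4] 355 384 139 179
latch_lever 0.64 [364.2 172.5] 354 385 139 184
case_lid 0.76 [354.4 234.5] 290 421 182 284
case_lid 0.54 [358.6 216.1] 290 429 139 284
[146.36477791 317.58823522]
[ 69.51532078 330.36548433]
[226.37023603 330.9104125 ]
[ 59.42836552 282.88468667]
[224.8448643 283.4824663]
[146.99649574 360.30485636]
```

View pics/w1b.png

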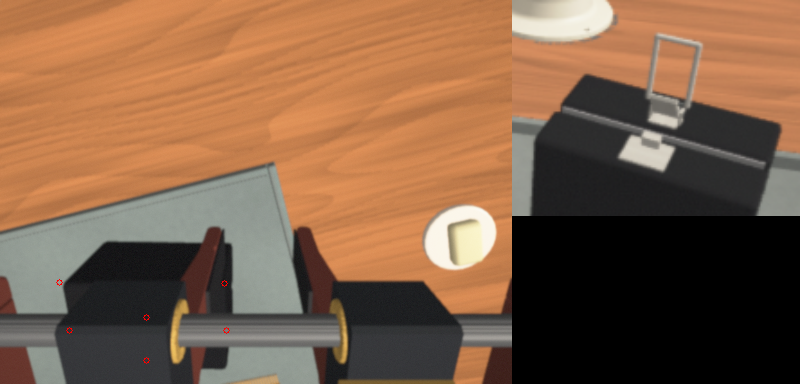

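The wrist camera looks behind the fingers, so it's little use here. The move was refused because I left out twist. I'll refit the pose on a plain darkness threshold of the first pictures, then continue.

```bash
cat > fit2.py <<'E'
from fit import *
ps=[snap(n) for n in('scene','top')];ms=[];v0=np.load('pose.npy')
for p,n in zip(ps,('scene0','top0')):
    g=cv2.imread(f'pics/{n}.png').max(2)
    roi=np.zeros_like(g);cv2.fillConvexPoly(roi,cv2.convexHull(np.round(proj(p,T(v0,box*1.0))).astype(np.int32)),1);roi=cv2.dilate(roi,np.ones((21,21)))
    m=((g<75)&(roi>0)).astype(np.uint8);nl,lab,st,_=cv2.connectedComponentsWithStats(m);m=np.isin(lab,[i for i in range(1,nl) if st[i,4]>800]).astype(np.uint8)
    h=cv2.convexHull(np.argwhere(m)[:,::-1].astype(np.int32));print(n,m.sum(),cv2.contourArea(h));ms.append((m,h))
M=[];
for m,h in ms:
    z=np.zeros_like(m);cv2.fillConvexPoly(z,h,1);M.append(z)
def cost(v):
    c=0
    for p,m in zip(ps,M):
        im=np.zeros((384*4,512*4),np.uint8);cv2.fillConvexPoly(im,cv2.convexHull(np.round(proj(p,T(v,box))*4+1.5).astype(np.int32)),1)
        c+=np.abs(cv2.resize(im*255.,(512,384),interpolation=cv2.INTER_AREA)/255-m).sum()/m.sum()
    return c
x=v0
for k in range(3): 
    r=minimize(cost,x,method='Nelder-Mead',options=dict(initial_simplex=[x,x+[.01,0,0],x+[0,.01,0],x+[0,0,.06]]));x=r.x
print(x,r.fun);np.save('pose.npy',x)
a=2.2;L=[[-.06,-.1,.12],[-.06,.1,.12],[.076,-.1,.12],[.076,.1,.12],[.01,-.1,.12],[.01,.1,.12],[-.01,-.012,.13],[-.01,.012,.13]]+[[-.01-.047*np.cos(a),s*.012,.13+.047*np.sin(a)]for s in(-1,1)]+[[.0475,s*.008,.134]for s in(-1,1)]
out=[]
for p,n,(x0,y0,w,hh) in zip(ps,('scene0','top0'),((280,120,160,120),(85,145,160,120))):
    im=cv2.resize(cv2.imread(f'pics/{n}.png')[y0:y0+hh,x0:x0+w],None,fx=2.5,fy=2.5,interpolation=cv2.INTER_CUBIC)
    for u in proj(p,T(x,L)): cv2.circle(im,tuple(int(k) for k in np.round((u-[x0,y0])*2.5)),2,(0,0,255),-1)
    out.append(im)
cv2.imwrite('pics/fit2.png',np.hstack(out))
E
python3 fit2.py
```

```text
scene0 10256 11560.5
top0 7229 8833.5
[ 0.49662446  0.16466322 -0.26110334] 0.11313808639654936
```

View pics/fit2.png

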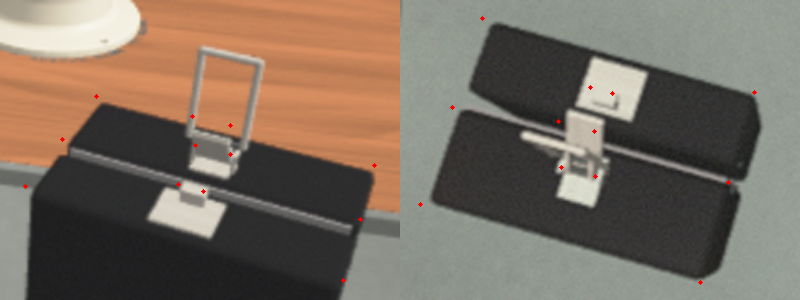

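move_arm(targets=[{"dp":[91,-169,0],"twist":0,"fingers":0},{"dp":[91,-169,0],"twist":0,"fingers":0},{"dp":[91,-169,0],"twist":0,"fingers":0},{"dp":[91,-169,0],"twist":0,"fingers":0},{"dp":[91,-169,0],"twist":0,"fingers":0},{"dp":[91,-169,0],"twist":0,"fingers":0},{"dp":[91,-169,0],"twist":0,"fingers":0}])

```text
time_s: 2.45
tool_pos: [0.4265, 0.1851, 0.3024]
tool_rot: [-0.401, -3.115, -0.0]
force: [-0.3, 0.4, -0.1]
width: 0.0005
grip_force: 0.0
```

The overlay fits to about 3 mm. Lever tip and keeper match, with the lever angle near 2.35. Next I triangulate the bar from the top view at (141,201) and the scene view at (373,142).

```bash
python3 - <<'E'
from h import *
from fit import T
v=np.load('pose.npy');c,s=np.cos(v[2]),np.sin(v[2])
a=snap('scene','s2.png');b=snap('top')
o1,d1=ray(a,(372.8,141.6));o2,d2=ray(b,(141.4,201.4))
k=np.linalg.lstsq(np.c_[d1,-d2],o2-o1,rcond=None)[0];A=o1+k[0]*d1;B=o2+k[1]*d2;print(A,B)
X=(A+B)/2-[v[0],v[1],.008];print('bar in case',c*X[0]+s*X[1],-s*X[0]+c*X[1],X[2])
print('case axes x',c,s,'tool y',cv2.Rodrigues(np.array(bot.get_state()['tool_rot']))[0][:,1])
print('start pt',T(v,[[-.045,0,.193],[.025,0,.193]]),bot.get_state()['tool_pos'])
E
```

```text
[0.50013708 0.16632755 0.21704999] [0.50003514 0.16946866 0.21796708]
bar in case 0.002509248531084913 0.0040188490268271496 0.2095085356492197
case axes x 0.9661057418198052 -0.25814665526170183 tool y [2.50546851e-01 9.68104430e-01 2.96317382e-04]
start pt [[0.4531497  0.17627982 0.201     ]
 [0.5207771  0.15820956 0.201     ]] [0.42584827 0.1863823  0.30259009]
```

move_arm(targets=[{"dp":[0,0,-35],"twist":0,"fingers":0},{"dp":[0,0,-70],"twist":0,"fingers":0},{"dp":[0,0,-102],"twist":0,"fingers":0},{"dp":[29,-8,-102],"twist":0,"fingers":0},{"dp":[55,-15,-102],"twist":0,"fingers":0},{"dp":[65,-17,-102],"twist":0,"fingers":0},{"dp":[75,-20,-102],"twist":0,"fingers":0},{"dp":[85,-23,-102],"twist":0,"fingers":0}])

```text
time_s: 3.22
tool_pos: [0.5116, 0.1635, 0.2015]
tool_rot: [0.396, 3.116, 0.001]
force: [-0.1, -0.7, 0.7]
width: 0.0004
grip_force: 0.0
```

move_arm(targets=[{"dp":[7,-2,0],"twist":0,"fingers":0},{"dp":[14,-4,0],"twist":0,"fingers":0},{"dp":[14,-4,0],"twist":0,"fingers":0},{"dp":[14,-4,20],"twist":0,"fingers":0},{"dp":[14,-4,40],"twist":0,"fingers":0}])

```text
time_s: 3.63
tool_pos: [0.5244, 0.1583, 0.2399]
tool_rot: [-0.398, -3.113, 0.001]
force: [0.4, 0.5, 1.0]
width: 0.0003
grip_force: 0.0
```

```bash
python3 - <<'E'
from h import *
p=snap('scene','s3.png');s=bot.get_state();print(s['tool_pos'],s['force'])
im=cv2.imread('pics/s3.png')[60:240,280:440];cv2.imwrite('pics/s3c.png',cv2.resize(im,None,fx=3,fy=3,interpolation=cv2.INTER_CUBIC))
E
```

```text
[0.52559794 0.15863298 0.24582056] [-1.57062531 -0.89689565  3.03797031]
```

View pics/s3c.png

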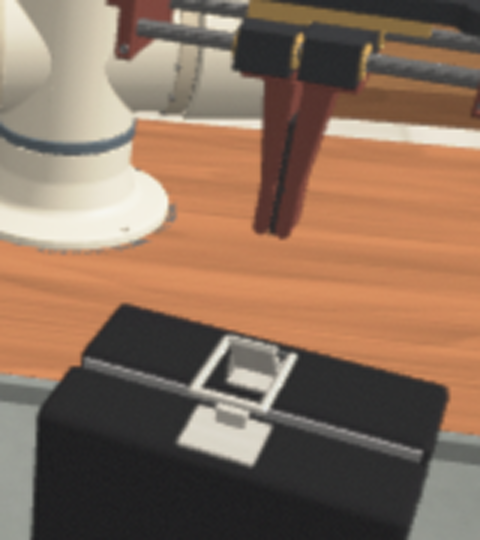

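The loop has tipped over toward the lid, with its bar at crop (228,398), i.e. (356,193). It may still be falling, so I'll wait while moving to the lid side and look again.

move_arm(targets=[{"dp":[29,-8,20],"twist":0,"fingers":0},{"dp":[39,-10,20],"twist":0,"fingers":0},{"dp":[39,-10,20],"twist":0,"fingers":0},{"dp":[39,-10,20],"twist":0,"fingers":0}])

```text
time_s: 4.02
tool_pos: [0.564, 0.1484, 0.2602]
tool_rot: [-0.399, -3.115, -0.0]
force: [0.3, 0.5, -0.0]
width: 0.0004
grip_force: 0.0
```

```bash
python3 - <<'E'
from h import *
from fit import T
v=np.load('pose.npy')
p=snap('scene','s4.png');s=bot.get_state();print(s['tool_pos'],s['force'])
a=cv2.resize(cv2.imread('pics/s4.png')[140:240,290:430],None,fx=5,fy=5,interpolation=cv2.INTER_CUBIC)
for u in proj(p,T(v,[[.06,-.0205,.125],[.06,.0205,.125]])): cv2.circle(a,tuple(int(k) for k in (u-[290,140])*5),3,(0,0,255),-1)
cv2.imwrite('pics/s4c.png',a)
E
```

```text
[0.56364628 0.1485652  0.26020081] [-0.04828191 -0.51213382  0.54152262]
```

View pics/s4c.png

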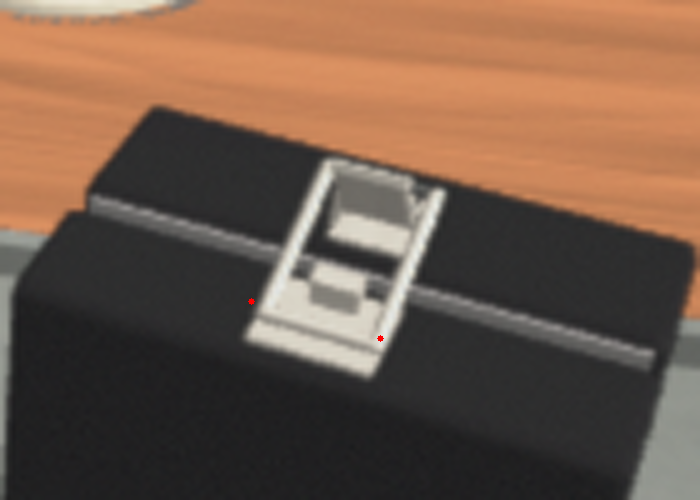

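The bar now lies past the keeper, at about crop (325,335), inside the lid plate. It sits about 3 mm toward +y of the model, so I'll correct by 2 mm. Now I swing the lever back from the lid side.

move_arm(targets=[{"dp":[0,2,-35],"twist":0,"fingers":0},{"dp":[0,2,-70],"twist":0,"fingers":0},{"dp":[0,2,-100],"twist":0,"fingers":0},{"dp":[-18,7,-100],"twist":0,"fingers":0},{"dp":[-33,11,-100],"twist":0,"fingers":0},{"dp":[-41,13,-98],"twist":0,"fingers":0},{"dp":[-51,15,-92],"twist":0,"fingers":0},{"dp":[-61,18,-86],"twist":0,"fingers":0}])

```text
time_s: 4.73
tool_pos: [0.5021, 0.1664, 0.1746]
tool_rot: [0.399, 3.116, -0.001]
force: [2.7, -0.9, -3.3]
width: 0.0002
grip_force: 1.5
```

```bash
python3 - <<'E'
from h import *
from fit import T
v=np.load('pose.npy')
s=bot.get_state();c,n=np.cos(v[2]),np.sin(v[2]);d=np.array(s['tool_pos'])-[v[0],v[1],.008]
print('case',c*d[0]+n*d[1],-n*d[0]+c*d[1],d[2],s['force'])
p=snap('scene','s5.png')
cv2.imwrite('pics/s5c.png',cv2.resize(cv2.imread('pics/s5.png')[120:240,290:430],None,fx=4,fy=4,interpolation=cv2.INTER_CUBIC))
E
```

```text
case 0.00481431499204297 0.003061981316512127 0.16658444181043844 [ 2.73490239 -0.89644979 -3.32368575]
```

View pics/s5c.png

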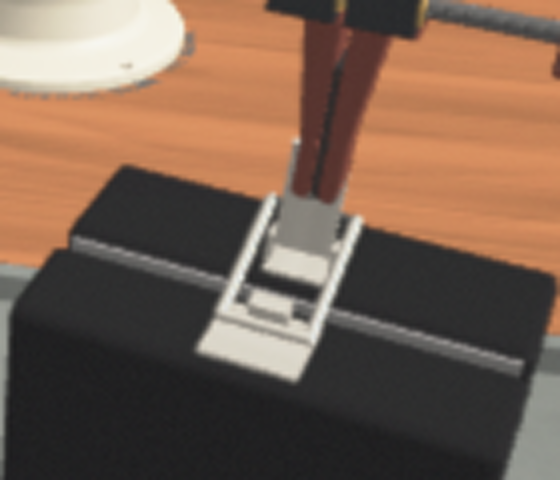

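move_arm(targets=[{"dp":[-7,2,0],"twist":0,"fingers":0},{"dp":[-15,4,0],"twist":0,"fingers":0},{"dp":[-25,7,-4],"twist":0,"fingers":0},{"dp":[-34,9,-11],"twist":0,"fingers":0},{"dp":[-38,10,-15],"twist":0,"fingers":0},{"dp":[-41,11,-21],"twist":0,"fingers":0}])

```text
time_s: 5.28
tool_pos: [0.4617, 0.1774, 0.1537]
tool_rot: [0.398, 3.116, 0.0]
force: [1.4, -1.6, 1.2]
width: 0.0004
grip_force: 0.8
```

move_arm(targets=[{"dp":[-1,0,-4],"twist":0,"fingers":0},{"dp":[-2,0,-8],"twist":0,"fingers":0},{"dp":[-2,0,-10],"twist":0,"fingers":0}])

```text
time_s: 5.53
tool_pos: [0.4595, 0.1774, 0.143]
tool_rot: [-0.398, -3.114, 0.0]
force: [-5.4, -0.4, 11.7]
width: 0.0004
grip_force: 6.1
```

```bash
python3 - <<'E'
from h import *
s=bot.get_state();print(s['tool_pos'],s['force'])
p=snap('scene','s6.png')
cv2.imwrite('pics/s6c.png',cv2.resize(cv2.imread('pics/s6.png')[120:240,290:430],None,fx=4,fy=4,interpolation=cv2.INTER_CUBIC))
E
```

```text
[0.45948227 0.17744094 0.14299395] [-5.38881764 -0.4121611  11.66622417]
```

View pics/s6c.png

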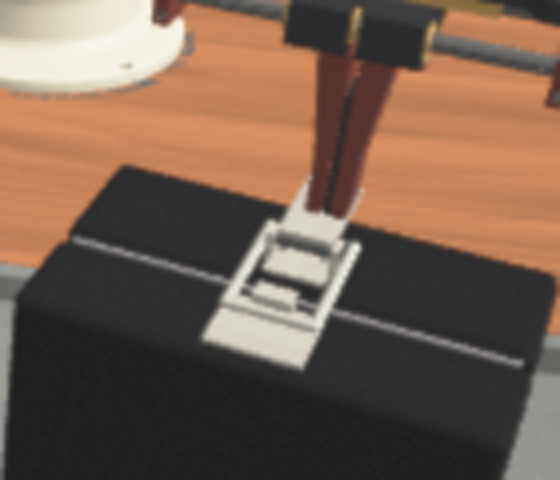

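The lever is nearly flat and loaded at 12 N. The loop is hooked and the gap has narrowed. I'll press down the rest of the way.

move_arm(targets=[{"dp":[0,0,-2],"twist":0,"fingers":0},{"dp":[0,0,-4],"twist":0,"fingers":0},{"dp":[0,0,-4],"twist":0,"fingers":0}])

```text
time_s: 5.83
tool_pos: [0.4599, 0.1775, 0.1429]
tool_rot: [0.398, 3.116, 0.001]
force: [-7.8, -1.8, 16.2]
width: 0.0004
grip_force: 8.3
```

move_arm(targets=[{"dp":[0,0,-4],"twist":0,"fingers":0},{"dp":[0,0,-4],"twist":0,"fingers":0},{"dp":[0,0,4],"twist":0,"fingers":0},{"dp":[0,0,40],"twist":0,"fingers":0},{"dp":[0,0,80],"twist":0,"fingers":0},{"dp":[0,0,110],"twist":0,"fingers":0},{"dp":[0,0,110],"twist":0,"fingers":0}])

```text
time_s: 6.42
tool_pos: [0.462, 0.1777, 0.2569]
tool_rot: [0.398, 3.107, 0.007]
force: [0.4, -0.1, 0.4]
width: 0.0006
grip_force: 0.0
```

```bash
python3 - <<'E'
from h import *
s=bot.get_state();print(s['tool_pos'],s['force'])
p=snap('scene','s7.png')
cv2.imwrite('pics/s7c.png',cv2.resize(cv2.imread('pics/s7.png')[120:240,290:430],None,fx=4,fy=4,interpolation=cv2.INTER_CUBIC))
E
```

```text
[0.46195503 0.1777489  0.25691481] [ 0.42860603 -0.06172598  0.35260073]
```

View pics/s7c.png

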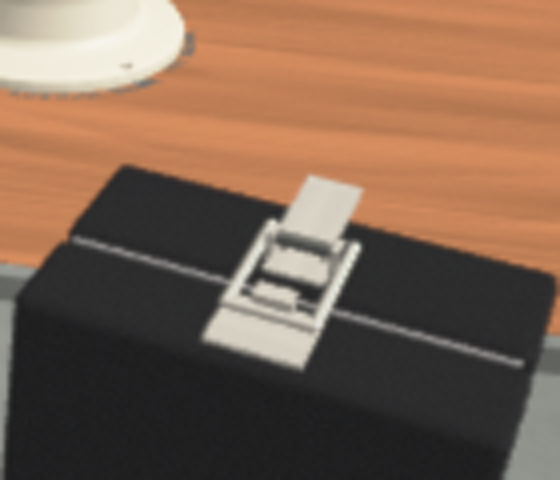

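After release the gap stays narrow and the bar stays hooked. The lever tip shows at crop (335,183), so I'll check that against the flat position numerically before handing in.

```bash
python3 - <<'E'
from h import *
from fit import T
v=np.load('pose.npy');p=snap('scene')
for a in(0,.1,.2,.3):
    u=proj(p,T(v,[[-.01-.047*np.cos(a)+.005*np.sin(a),y,.13+.047*np.sin(a)+.005*np.cos(a)] for y in(-.009,.015)]));print(a,np.round((u-[290,120])*4).tolist())
print(np.round((proj(p,T(v,[[-.06,-.1,.12],[-.06,.1,.12]]))-[290,120])*4))
E
```

```text
0 [[308.0, 175.0], [363.0, 188.0]]
0.1 [[310.0, 167.0], [364.0, 180.0]]
0.2 [[311.0, 159.0], [366.0, 172.0]]
0.3 [[312.0, 152.0], [367.0, 165.0]]
[[114. 153.]
 [559. 264.]]
```

The tip matches the flat prediction: (312,177) and (362,190) observed against (308,175) and (363,188).

```bash
python3 -c "
from bench import bot
print(bot.job_done())"
```

```text
the job is handed in; nothing more can be done
None
```

The latch is done: the loop is hooked behind the keeper, the lever is flat, and the lid stayed tight after the robot let go; the job was handed in at about 6.5 s, but no verdict came back.

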